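Load the slide press and wedge its foot off the anvil

ROBOT

A 7-joint arm with a two-finger parallel gripper is mounted at the origin on a cart in front of the work surface, level with it; the furniture and walls round the work are solid. World frame = base frame: x ahead of the robot, y to its left, z up, the work surface at z = 0. Lengths are in m, angles in rad, forces in N, time in s.
With the tool pointing down it reaches from about 0.35 to 0.9 m from the base axis. Payload 8.1 kg.
Tool frame: the origin (TCP) lies at the very end of the fingers, on their centre line; the grasp point (between the pads) lies 19 mm behind it; z points along the fingers, y is the line along which they close (so a half turn about z gives the same grasp; the last joint's range is limited). The gripper opens to 92 mm and grips with 3 to 60 N. Pads are 19 mm wide; open, the fingers measure 130 mm over their backs; the gripper's body (75 mm by 190 mm) begins 47 mm behind the grasp point.
Start: joints at [1.186, 0.434, 0.025, 1.573, -0.012, 1.134, -0.075], TCP at [0.174, -0.6, 0.227] pointing down, gripper open.
Joint ranges: [-2.62, 2.62], [-0.44, 2.09], [-1.27, 1.32], [0.08, 2.57], [-1.32, 4.46], [0.12, 2], [-2.74, 2.74]. Speed limits (rad/s): [2.22, 2.22, 3.01, 3.01, 3.14, 3.14, 3.14].

INTERFACE

Orientations are given as a rotation vector (axis times angle).
In Python, from cell import arm gives the robot as it stands.
- The arm moves only by the shell command python3 -m pendant 'ROWS' [FORCE]. ROWS is a JSON object of lists of equal length, an entry for each row: "slide": the shift along the tool's x, y, z in units of 0.3 m (1.0 is 0.3 m), a list of three; "dr": the turn, a rotation vector about the tool's x, y, z in units of 0.12 rad (1.0 is 0.12 rad), a list of three; "claw": the opening, from 0 (shut) to 1 (fully open). In form: {"slide": [[tx, ty, tz], ...], "dr": [[ax, ay, az], ...], "claw": [claw, ...]}. A call has 1 to 10 rows; each row shifts and turns the commanded pose from where the row before left it, along the tool's axes as they then stand; what a row does not reach is not made up. A row lasts 1/10 s, in which the tool goes at most 50 mm and 8.59 degrees, less where a joint would pass 70% of its speed; a pose out of reach is approached as far as the arm can. A call with a number of a shift or a turn outside -1 to 1 is refused whole. A call with a gripper value outside its range is refused whole. The fingers move at their own pace and stop on an object; FORCE is the grip in N (left out, the last holds). Time passes only in rows, so rows that do not move let the fingers close. It gives the time, the measured TCP pose, the force, the opening and the grip force at its end, in the units of the state.
- arm.observe(): the state, without advancing time (a new reading comes with each control period).
- arm.get_image(name): name is "scene" or "top" or "wrist"; returns the picture (400x640x3 uint8, red, green, blue); there is no depth.
- arm.calibration(name): a dict with "K" (3x3 intrinsics, pixels), "dist" ([k1, k2, p1, p2, k3] as OpenCV has them; the pictures are not rectified), "xyz" and "orientation" of the camera in the world. Camera axes: x right, y up, looking along -z (the intrinsics and any distortion apply to the point x, -y, -z); pixel columns grow to the right and rows downward; lengths in m; the calibration is good to about 2 mm. A picture is of the moment at which its call begins: read the wrist's pose just before it. calibration takes no time and is no camera call; for the wrist camera it gives the pose at the moment of the call.
- arm.sign_off(): hands the job in; it is judged then, once.
The state is a dict: "clock": time; "joints": joint angles; "dq": joint speeds; "joint_efforts": joint torques, N m; "position": TCP position; "ee_rot": TCP orientation; "force": force on the tool from outside, world axes, zero at the start; "ft_torque": the same for the moment, N m; "width": opening from 0.0 (shut) to 1.0 (fully open); "gripper_force": force on a finger pad.
Only numpy, scipy, OpenCV 4.12 (cv2) and the standard library are available. Lean on these libraries where they do the work, as an engineer would, in place of code of your own. Each camera call takes 0.05 s, during which the arm holds its last target. There are 200 camera calls.

TASK

Get the slide-cementing press ready to take a slide: hang the larger of the two saddle weights astride the lever, seated between its two collars, and let go of it; set it on without dropping it. Then lay the wedge on the press's base plate between the guide strips and push it, thin end first, under the toe at the lever's free end until the pressing foot has just lifted off the anvil, about 3 mm clear, so that the wedge alone holds the loaded lever up. Finish while still gripping the wedge there, touching nothing else, so that a slide can be slipped in and the load let down gently afterwards; leave the smaller weight, the dropper bottle and the dish where they are.

Things in the scene. Friction and masses are not known exactly. Their poses are not given: they have to be found in the camera images.
- press: Slide-cementing press, fixed, 390 mm long: grey base plate 12 mm thick, 80 mm wide, with a 66 mm wide tongue at the -x end; above it a steel lever. Origin: on the worktop; +x runs along the lever from free end to hinge (pin at x=115, z=82 mm, in cheeks 97 mm tall), z up. Lever: level 16x16 mm bar, top at z=90 mm, free end at x=-118 mm (above the toe).
- press_way (a point): Wedge way: the base plate's top (12 mm above the worktop) at the open outer end of the tongue, x=-240, y=0 mm of the press, axes as the press. From there to x=-78 mm run two guide strips, 5 mm high, 9 mm wide, with 46 mm free between them (y=-23 to 23 mm).
- lever_seat (a point): Place of the weight: middle of the lever bar's top between its two round collars (28 mm diameter, 36 mm clear between them), at x=-45, y=0, z=90 mm of the press with the lever down; axes as the press. 62 mm of free height between bar and base plate there.
- lever_toe (a point): Lowest point of the toe, at x=-105, y=0, z=20 mm of the press with the lever down, so 8 mm above the base plate. The toe hangs from the lever: a 12x14 mm stem with a cross roller (14 mm diameter, 26 mm long) at its lower end.
- lever_foot (a point): Middle of the underside of the pressing foot (28 mm round shoe on a rod under the lever), at x=15, y=0, z=24 mm of the press while it stands on the anvil (42 mm round block on the base plate, top at z=24 mm).
- lever (a joint): Lever angle, rad: 0 while the foot stands on the anvil, grows as the free end rises (to 0.5). Foot 100 mm and toe 220 mm from the hinge: 3 mm under the foot is 0.030 rad and 6.6 mm at the toe. No spring: only its own and the hung weight hold it down, 5 to 7 N at the toe.
- saddle_large: Larger saddle weight, dark steel inverted U, about 0.5 kg, standing on its legs. Origin: centre of its underside, z up. 28 mm deep (x), 52 mm wide (y). Two legs 55 mm tall, 24 mm gap between them (along x); crown 55 to 67 mm high; on it a bright upright grip tab 14 mm thick (y), 28 mm along x, up to z=100 mm, to be gripped across y.
- saddle_large_crotch (a point): Middle of the crown's underside between the legs of the larger saddle weight, 55 mm above its origin: comes to rest on the lever's top.
- saddle_small: Smaller saddle weight of the same shape, a bystander: 20 mm (x) x 44 mm (y) x 72 mm tall. Origin: centre of its underside.
- wedge: Lifting wedge, bare metal with a black upright grip, 110 mm long (x), 30 mm wide, 0.3 kg, lying flat. Origin: centre of its underside; +x points to the thin end. Top slopes 1 in 4 from 3 mm thick at x=55 to 23 mm at x=-25 mm, then level to x=-55 mm. Grip 20 mm thick (y), 30 mm along x, centred at x=-40 mm, z=23 to 62 mm.
- wedge_tip (a point): Middle of the wedge's thin end, on its underside (x=55 mm of the wedge). On the base plate the slope first meets the resting toe when this is about 19 mm past the toe's lowest point (along the press's +x); each further 4 mm raises the toe 1 mm.
- boom_stand: Microscope on a boom stand, fixed, an obstacle left of the press. Black base 310 mm (x) x 323 mm (y), 65 mm tall, centre at x=0, y=-166 mm of this origin (world axes). Two boom tubes run along y at x=4 mm, z=310 to 400 mm, from the column (x=45, y=-93 mm) to their ends at y=-425 mm.
- dropper: Small amber dropper bottle with black cap, 33 mm wide, 78 mm tall, a bystander. Origin: centre of its underside.
- petri: Flat clear dish, 91 mm wide, 15 mm tall, a bystander. Origin: centre of its underside.
Not all that is in view belongs to the job. Leave any green look-alike of the saddle_large alone. What is shaped like the wedge but blue is not meant.

How it is judged:
By the outcome, as a careful person would: the job done as asked, in the order asked, and still so for the second after the job is handed in, while the arm keeps its last pose, push and grip.
It also fails if it takes over 72 s, if anything falls off the work surface, if the arm or the gripper's body presses on something with over 40 N, if the wrist force passes 120 N, or if a joint passes its speed limit or range.

## Working session

There is one attempt and no reset: what is moved stays moved. The work goes in short steps, Python scripts to look and compute and a shell command to move; the robot and the scene stay as the last step left them, time stands still between calls to the robot, and variables do not carry over. Pictures are saved under pics/ and viewed, at most 10 in all, crops included, and the job is handed in when it is done.

```bash
mkdir -p pics; ls
cat > h.py <<'E'
import numpy as np, cv2
from scipy.spatial.transform import Rotation as R
from cell import arm
def cam(c):
    o=np.array(c["orientation"],float)
    M=o if o.shape==(3,3) else (R.from_rotvec(o) if o.size==3 else R.from_quat(o)).as_matrix()
    return np.array(c["K"],float),np.array(c["dist"],float),np.array(c["xyz"],float),M
def px2w(c,uv,z):
    K,d,t,M=cam(c)
    p=cv2.undistortPoints(np.array(uv,float).reshape(-1,1,2),K,d).reshape(-1,2)
    r=np.c_[p[:,0],-p[:,1],-np.ones(len(p))]@M.T
    z=np.broadcast_to(np.asarray(z,float),len(p))
    return t+r*((z-t[2])/r[:,2])[:,None]
def w2px(c,P):
    K,d,t,M=cam(c)
    q=(np.array(P,float).reshape(-1,3)-t)@M; q=q*[1,-1,-1]
    return cv2.projectPoints(q,np.zeros(3),np.zeros(3),K,d)[0].reshape(-1,2)
E
python3 - <<'E'
from h import *
import json
o=arm.observe();print(o)
for n in("scene","top"):
    im=arm.get_image(n);cv2.imwrite(f"pics/{n}0.png",im[:,:,::-1])
    c=arm.calibration(n);print(n,c)
E
```

```text
pics
{'clock': 0.0, 'joints': array([ 1.18639368,  0.43520635,  0.02497851,  1.57411284, -0.01155896,
        1.13397757, -0.07509914]), 'dq': array([8.54028899e-04, 1.71651473e-03, 1.79860891e-03, 1.80458861e-03,
       6.64695732e-04, 8.44438515e-04, 4.11997999e-05]), 'joint_efforts': array([ 5.22219198e-04, -6.67862034e+01,  9.84919444e-01, -3.14460111e+01,
       -6.06028922e-02,  4.26913938e-02,  1.72434725e-04]), 'position': array([ 0.17359077, -0.59987628,  0.22594928]), 'ee_rot': array([-3.10897739e+00, -4.40891206e-01,  6.22715590e-04]), 'force': array([-0.40059962, -0.49622065, -0.551948  ]), 'ft_torque': array([ 0.00463645,  0.0023315 , -0.00600626]), 'gripper_force': 0.0, 'width': 0.9954424894827381}
scene {'K': array([[467.06979385,   0.        , 319.76431774],
       [  0.        , 467.06979385, 196.48261798],
       [  0.        ,   0.        ,   1.        ]]), 'dist': array([0.04190972, 0.        , 0.        , 0.        , 0.        ]), 'xyz': array([-0.10609268,  1.10855583,  1.33361483]), 'orientation': array([ 0.29449331, -0.98784563, -2.39155835])}
top {'K': array([[415.47503418,   0.        , 315.94896154],
       [  0.        , 415.47503418, 196.42499985],
       [  0.        ,   0.        ,   1.        ]]), 'dist': array([-0.10381721,  0.        ,  0.        ,  0.        ,  0.        ]), 'xyz': array([0.20357755, 0.10013107, 1.65422549]), 'orientation': array([ 0.18247536, -0.20452879, -1.69092834])}
```

View pics/scene0.png

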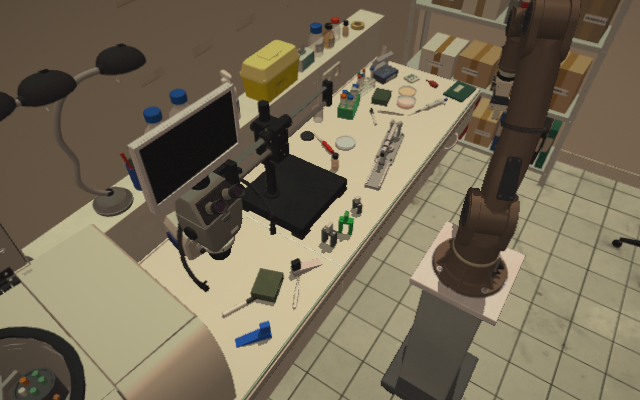

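View pics/top0.png

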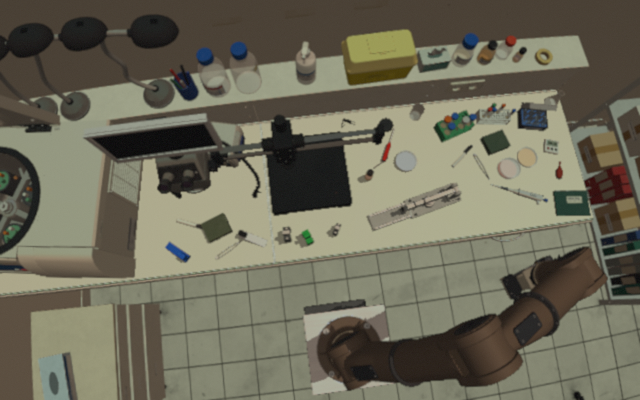

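The scene camera shows the wedge near (305,265), the saddles at (330,235), green (346,222) and small (357,207), and the press at (385,155). In the top view they are at about (248,238), (285,236), (306,238), (335,230) and (415,206). I'll enlarge crops with pixel grids next.

Run:
```python
from h import *
def crop(n,x,y,w,h,s):
    im=cv2.imread(f"pics/{n}0.png")[y:y+h,x:x+w]
    im=cv2.resize(im,None,fx=s,fy=s,interpolation=cv2.INTER_CUBIC)
    im=cv2.convertScaleAbs(im,alpha=1.2)
    for u in range(x-x%10+10,x+w,10):
        cv2.line(im,((u-x)*s,0),((u-x)*s,5),(0,0,255),1); cv2.putText(im,str(u),((u-x)*s-9,15),0,.33,(0,0,255),1)
    for v in range(y-y%10+10,y+h,10):
        cv2.line(im,(0,(v-y)*s),(5,(v-y)*s),(0,0,255),1); cv2.putText(im,str(v),(6,(v-y)*s+4),0,.33,(0,0,255),1)
    return im
a=crop("top",215,218,133,44,6);b=crop("top",362,178,110,54,6)
W=np.zeros((600,800,3),np.uint8);W[:a.shape[0],:a.shape[1]]=a;W[270:270+b.shape[0],:b.shape[1]]=b;cv2.imwrite("pics/c1.png",W)
a=crop("scene",270,190,100,100,6);b=crop("scene",358,115,50,80,5)
W=np.zeros((600,800,3),np.uint8);W[:600,:600]=a[:600];W[:400,600:800]=b[:400,:200];cv2.imwrite("pics/c2.png",W)
```

```text
(no output)
```

View pics/c1.png

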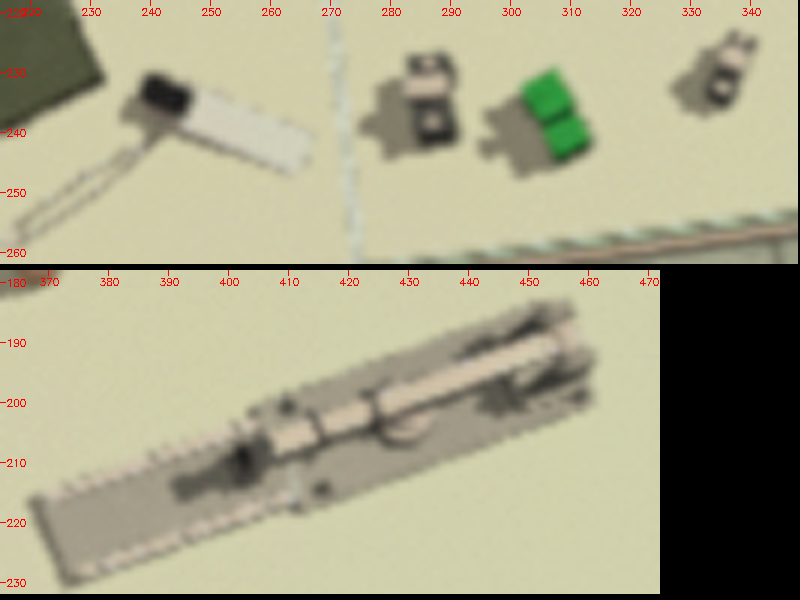

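View pics/c2.png

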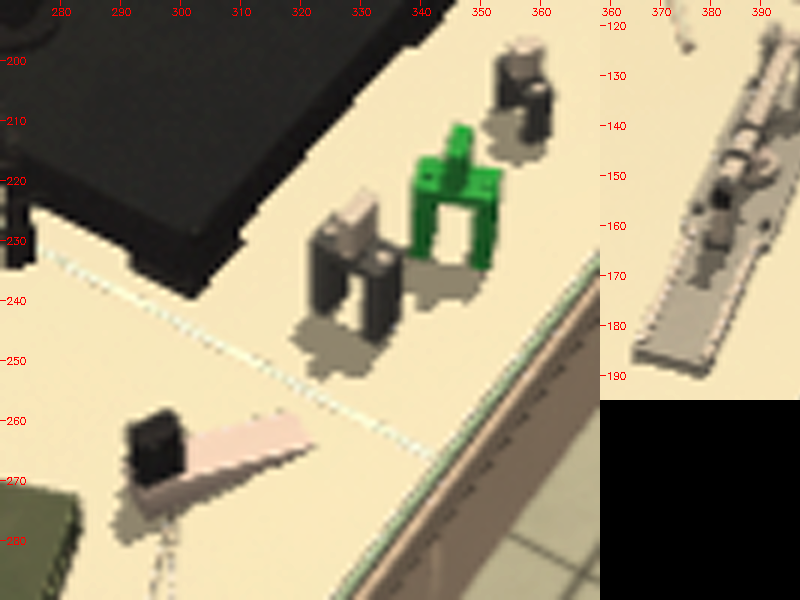

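Wedge: grip top centre is at top px (243,233.5) and the thin end at (265,244). Large saddle: crown centre is about (287,235). Press: the tongue-end corners are (368,216) and (373.5,230.5), and the plate's far end is (456,183.5) and (460,200).

Run:
```python
from h import *
t=arm.calibration("top");s=arm.calibration("scene")
f=lambda c,uv,z:np.round(px2w(c,np.array(uv)-0.5,z)*1000,1)[:,:2].tolist()
print("tongue end",f(t,[(368,216),(373.5,230.5)],.012))
print("plate far",f(t,[(456,183.5),(460,200)],.012))
print("lever ends",f(t,[(407.5,208),(455,189)],.09))
print("collars",f(t,[(414.5,204.5),(425,200.5)],.09))
print("saddle crown corners",f(t,[(283,227.5),(290,227),(291,242),(283.5,242.5)],.067))
print("saddle scene legs foot",f(s,[(321.5,241.5),(331,246.5)],0.0), "tab top", f(s,[(329,224),(333,222)],.1))
print("wedge grip",f(t,[(239,232.5),(241,230),(247.5,233),(245,238)],.062),"thin",f(t,[(267.5,240.5),(264.5,247)],.003))
print("small",f(t,[(335,230)],.06),"green",f(t,[(306,238)],.067),"petri/dropper",f(t,[(405,161),(368,176)],[.015,.078]))
print(arm.observe()['ee_rot'], R.from_rotvec(arm.observe()['ee_rot']).as_matrix().round(3).tolist())
w=arm.calibration("wrist");print(w); M=cam(w)[3]
print((R.from_rotvec(arm.observe()['ee_rot']).as_matrix().T@M).round(3), R.from_rotvec(arm.observe()['ee_rot']).as_matrix().T@(w['xyz']-arm.observe()['position']))
```

```text
tongue end [[501.2, -145.0], [439.9, -157.7]]
plate far [[588.7, -531.1], [517.4, -533.0]]
lever ends [[498.1, -290.6], [548.8, -492.4]]
collars [[508.2, -320.3], [518.6, -364.3]]
saddle crown corners [[489.0, 196.6], [487.4, 169.5], [429.0, 172.4], [430.7, 201.2]]
saddle scene legs foot [[491.7, 189.4], [450.0, 190.0]] tab top [[468.4, 177.4], [461.6, 161.6]]
wedge grip [[492.1, 369.0], [500.9, 360.4], [485.9, 336.2], [467.7, 347.7]] thin [[456.0, 268.0], [431.6, 282.6]]
small [[454.5, -2.0]] green [[436.9, 113.3]] petri/dropper [[711.3, -335.5], [648.7, -160.8]]
[-3.10914035e+00 -4.40964140e-01  5.20009442e-04] [[0.961, 0.278, -0.001], [0.278, -0.961, 0.001], [-0.0, -0.001, -1.0]]
{'K': array([[297.31929522,   0.        , 314.38718101],
       [  0.        , 297.31929522, 194.91101122],
       [  0.        ,   0.        ,   1.        ]]), 'dist': array([-0.03796717,  0.        ,  0.        ,  0.        ,  0.        ]), 'xyz': array([ 0.24427686, -0.58061849,  0.38386395]), 'orientation': array([-0.23627661,  0.17808416, -1.28156427])}
[[-0.001  0.962  0.272]
 [ 1.     0.002 -0.001]
 [-0.001  0.272 -0.962]] [ 0.07320617  0.00087934 -0.1578365 ]
```

```bash
python3 -m pendant '{"slide":[[0.13,-0.055,-0.01],[0.13,-0.055,-0.01],[0.13,-0.055,-0.01],[0.13,-0.055,-0.01],[0.13,-0.055,-0.01],[0.13,-0.055,-0.01],[0.13,-0.055,-0.01],[0.13,-0.055,-0.01],[0.13,-0.055,-0.01],[0.13,-0.055,-0.01]],"dr":[[0,0,0],[0,0,0],[0,0,0],[0,0,0],[0,0,0],[0,0,0],[0,0,0],[0,0,0],[0,0,0],[0,0,0]],"claw":[1,1,1,1,1,1,1,1,1,1]}'
python3 -m pendant '{"slide":[[0,0,0],[0,0,0],[0,0,0],[0,0,0],[0,0,0],[0,0,0],[0,0,0],[0,0,0],[0,0,0],[0,0,0]],"dr":[[0,0,-1],[0,0,-1],[0,0,-1],[0,0,-1],[0,0,-1],[0,0,-1],[0,0,-1],[0,0,-1],[0,0,-1],[0,0,-1]],"claw":[1,1,1,1,1,1,1,1,1,1]}'
python3 -m pendant '{"slide":[[0,0,0],[0,0,0]],"dr":[[0,0,-1],[0,0,0]],"claw":[1,1]}'
python3 - <<'E'
from h import *
import pickle
o=arm.observe();c=arm.calibration("wrist");im=arm.get_image("wrist")
pickle.dump(c,open("w1.pkl","wb"));cv2.imwrite("pics/w1.png",im[:,:,::-1])
print(o['joints'].round(3),o['position'],o['ee_rot'],c['xyz'])
E
```

```text
clock: 1.1
position: [0.5034, -0.3321, 0.2566]
ee_rot: [-3.11, -0.441, 0.001]
force: [0.0, -0.2, 0.4]
width: 1.001
gripper_force: 0.0
clock: 2.1
position: [0.5022, -0.3334, 0.2563]
ee_rot: [-2.312, -2.125, 0.0]
force: [-0.9, 0.4, -0.3]
width: 1.003
gripper_force: 0.0
clock: 2.3
position: [0.5022, -0.3335, 0.2563]
ee_rot: [-2.184, -2.257, 0.0]
force: [0.2, -0.5, -0.7]
width: 0.998
gripper_force: 0.0
[ 0.766  0.41  -0.383  1.561  0.16   1.202  0.386] [ 0.50221462 -0.33347869  0.25627206] [-2.18427537e+00 -2.25675599e+00  1.40582531e-04] [ 0.4999877  -0.26109396  0.41414343]
```

View pics/w1.png

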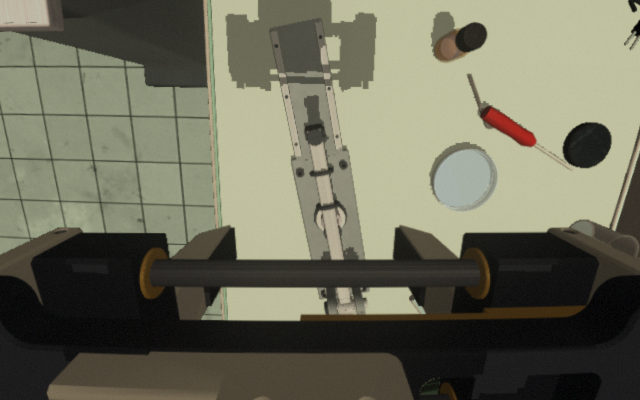

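The wrist view shows the tongue end at about (270,30)–(322,18), the toe at (315,132), and the collars at (320,171) and (330,213). I'll enlarge this.

```bash
cat >> h.py <<'E'
def crop(f,x,y,w,h,s):
    im=cv2.imread(f)[y:y+h,x:x+w]
    im=cv2.resize(im,None,fx=s,fy=s,interpolation=cv2.INTER_CUBIC)
    for u in range(x-x%10+10,x+w,10):
        cv2.line(im,((u-x)*s,0),((u-x)*s,5),(0,0,255),1); cv2.putText(im,str(u),((u-x)*s-9,15),0,.33,(0,0,255),1)
    for v in range(y-y%10+10,y+h,10):
        cv2.line(im,(0,(v-y)*s),(5,(v-y)*s),(0,0,255),1); cv2.putText(im,str(v),(6,(v-y)*s+4),0,.33,(0,0,255),1)
    return im
E
python3 - <<'E'
from h import *
a=crop("pics/w1.png",283,120,70,110,5);b=crop("pics/w1.png",262,10,70,35,6)
W=np.zeros((560,780,3),np.uint8);W[:550,:350]=a;W[:210,355:775]=b;cv2.imwrite("pics/c3.png",W)
E
```

```text
(no output)
```

View pics/c3.png

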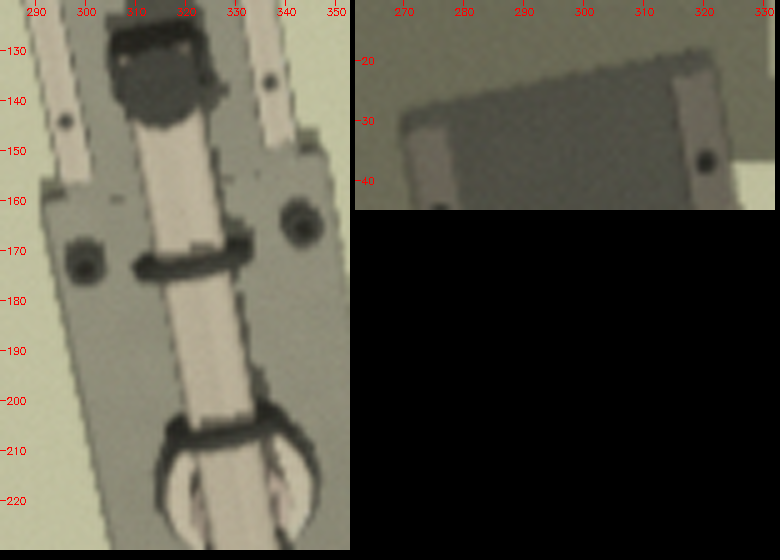

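```bash
cat > fitpress.py <<'E'
from h import *
import pickle
from scipy.optimize import least_squares
c=pickle.load(open("w1.pkl","rb"))
# px, z, press x (nan free), press y
D=[(270.3,29.5,.012,-240,-33),(321.5,18.3,.012,-240,33),(316.4,177,.09,np.nan,-8),(321.4,203,.09,np.nan,-8),
(329.4,174.4,.09,np.nan,8),(334,200,.09,np.nan,8),(322.4,173.6,.096,-66,0),(328,207,.096,-24,0)]
D=np.array(D);P=px2w(c,D[:,:2]-.5,D[:,2])[:,:2]*1000
def res(q):
    a=q[2];E=np.array([[np.cos(a),-np.sin(a)],[np.sin(a),np.cos(a)]])
    l=(P-q[:2])@E; r=l-D[:,3:]; return np.nan_to_num(r).ravel()
s=least_squares(res,[520,-385,-1.35])
if __name__=="__main__":
    print(s.x,np.degrees(s.x[2]));print(res(s.x).reshape(-1,2).round(1))
    a=s.x[2];ex=np.array([np.cos(a),np.sin(a)])
    for n,x in(("seat",-45),("toe",-105),("way",-240)):print(n,s.x[:2]+ex*x)
E
python3 fitpress.py
```

```text
[ 524.27875107 -390.91171467   -1.35508626] -77.64072364708
[[ 2.   1. ]
 [ 1.3 -1. ]
 [ 0.   0.7]
 [ 0.   0.8]
 [ 0.  -0.6]
 [ 0.  -0.5]
 [-0.1  0. ]
 [-3.3 -0.5]]
seat [ 514.64690195 -346.95460509]
toe [ 501.80443644 -288.34512565]
way [ 472.90888906 -156.47379692]
```

```bash
python3 -m pendant '{"slide":[[0.148,-0.009,0],[0.148,-0.009,0],[0.148,-0.009,0],[0.148,-0.009,0],[0.148,-0.009,0],[0.148,-0.009,0],[0.148,-0.009,0],[0.148,-0.009,0],[0.148,-0.009,0],[0.148,-0.009,0],[0,0,0]],"dr":[[0,0,0],[0,0,0],[0,0,0],[0,0,0],[0,0,0],[0,0,0],[0,0,0],[0,0,0],[0,0,0],[0,0,0]],"claw":[1,1,1,1,1,1,1,1,1,1]}' || true
python3 -m pendant '{"slide":[[0.148,-0.009,0],[0.148,-0.009,0],[0.148,-0.009,0],[0.148,-0.009,0],[0.148,-0.009,0],[0.148,-0.009,0],[0.148,-0.009,0],[0.148,-0.009,0],[0.148,-0.009,0],[0.148,-0.009,0]],"dr":[[0,0,0],[0,0,0],[0,0,0],[0,0,0],[0,0,0],[0,0,0],[0,0,0],[0,0,0],[0,0,0],[0,0,0]],"claw":[1,1,1,1,1,1,1,1,1,1]}'
python3 -m pendant '{"slide":[[0,0,0],[0,0,0]],"dr":[[0,0,0],[0,0,0]],"claw":[1,1]}'
python3 - <<'E'
from h import *
import pickle
o=arm.observe();c=arm.calibration("wrist");im=arm.get_image("wrist")
pickle.dump(c,open("w2.pkl","wb"));cv2.imwrite("pics/w2.png",im[:,:,::-1])
print(o['joints'].round(3),o['position'],o['ee_rot'],c['xyz'])
P=[[.460,.185,0.067],[.486,.353,.03],[.444,.275,.003]];print(w2px(c,P))
u,v=w2px(c,P)[0].round().astype(int)
W=np.zeros((600,800,3),np.uint8)
a=cv2.resize(im[:220,:,::-1],None,fx=1.25,fy=1.25);W[:275,:800]=a
x,y=max(u-45,0),max(v-25,0)
W[280:600,:450]=crop("pics/w2.png",x,y,90,64,5)[:320,:450];cv2.imwrite("pics/c4.png",W)
E
```

```text
clock: 3.35
position: [0.4613, 0.1111, 0.2569]
ee_rot: [2.191, 2.25, 0.0]
force: [1.0, 0.7, 0.3]
width: 0.998
gripper_force: 0.0
clock: 3.55
position: [0.4615, 0.1104, 0.2567]
ee_rot: [-2.187, -2.255, 0.0]
force: [0.4, -1.1, -0.5]
width: 1.003
gripper_force: 0.0
[ 0.181  0.226 -0.628  1.842  0.147  1.12  -0.467] [0.46151331 0.1104314  0.25669244] [-2.18686106e+00 -2.25542289e+00  2.14294009e-04] [0.45934808 0.18292083 0.41452064]
[[314.90604673 108.71372215]
 [342.60954866 -44.8099583 ]
 [304.26294943  35.00082442]]schema error: expected 11 entries
```

View pics/c4.png

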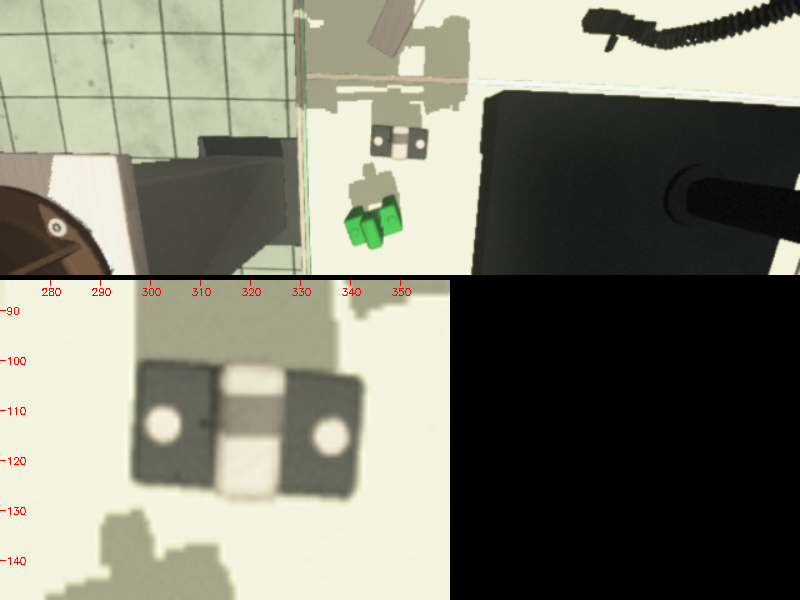

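Run:
```python
from h import *
import pickle
c=pickle.load(open("w2.pkl","rb"))
A=px2w(c,np.array([(298,100.4),(342.6,103),(341.2,127.4),(296.6,124.8)])-.5,.067)[:,:2]*1000
B=px2w(c,np.array([(314.4,101),(327,101.6),(326,127.4),(313.2,127)])-.5,.1)[:,:2]*1000
for q in(A,B):
    d=q[1]-q[0]+q[2]-q[3];print(q.mean(0),np.degrees(np.arctan2(d[1],d[0])),np.linalg.norm(d)/2)
T=R.from_rotvec(arm.observe()['ee_rot']).as_matrix();print(T.round(4))
```

```text
[464.91977296 179.91540422] -1.5162255249188572 50.52336295029849
[464.94090209 179.84026749] -0.45661847807154826 13.011360689979034
[[-2.890e-02  9.996e-01 -3.000e-04]
 [ 9.996e-01  2.890e-02 -6.000e-04]
 [-6.000e-04 -3.000e-04 -1.000e+00]]
```

```bash
python3 -m pendant '{"slide":[[0.077,0.006,0],[0.077,0.006,0],[0.077,0.006,0],[0,0,0],[0,0,0.13],[0,0,0.13],[0,0,0.13],[0,0,0.1],[0,0,0.05],[0,0,0]],"dr":[[0,0,0],[0,0,0],[0,0,0],[0,0,0.42],[0,0,0],[0,0,0],[0,0,0],[0,0,0],[0,0,0],[0,0,0]],"claw":[0.6,0.6,0.6,0.6,0.6,0.6,0.6,0.6,0.6,0.6]}'
python3 - <<'E'
from h import *
o=arm.observe();T=R.from_rotvec(o['ee_rot']).as_matrix();print(T.round(4),o['position'],o['width']);print(T.T@(np.array([.4649,.1799,.071])-o['position'])/.3)
E
```

```text
clock: 4.6
position: [0.4642, 0.1763, 0.0925]
ee_rot: [-2.247, -2.194, 0.007]
force: [0.4, -0.4, 0.6]
width: 0.6
gripper_force: 0.0
[[ 0.0235  0.9997 -0.0041]
 [ 0.9997 -0.0235 -0.0024]
 [-0.0025 -0.004  -1.    ]] [0.46423389 0.17630649 0.0925189 ] 0.5999482881126821
[0.01220833 0.00222531 0.07169073]
```

```bash
python3 -m pendant '{"slide":[[0.012,0.002,0.03],[0,0,0.025],[0,0,0.015],[0,0,0],[0,0,0],[0,0,0],[0,0,0],[0,0,0],[0,0,0],[0,0,0]],"dr":[[0,0,0],[0,0,0],[0,0,0],[0,0,0],[0,0,0],[0,0,0],[0,0,0],[0,0,0],[0,0,0],[0,0,0]],"claw":[0.6,0.6,0.6,0.6,0,0,0,0,0,0]}' 35
python3 -m pendant '{"slide":[[0,0,0],[0,0,-0.02],[0,0,-0.04],[0,0,-0.06]],"dr":[[0,0,0],[0,0,0],[0,0,0],[0,0,0]],"claw":[0,0,0,0]}'
python3 -m pendant '{"slide":[[0,0,-0.1],[0,0,-0.1],[0,0,-0.1],[0,0,0],[0,0,0],[0,0,0]],"dr":[[0,0,0],[0,0,0],[0,0,0],[0,0,0],[0,0,0],[0,0,0]],"claw":[0,0,0,0,0,0]}'
python3 - <<'E'
from h import *
o=arm.observe();T=R.from_rotvec(o['ee_rot']).as_matrix();print(T.round(4),o['position'],o['width'],o['force'])
E
```

```text
clock: 5.6
position: [0.4655, 0.1824, 0.0736]
ee_rot: [-2.243, -2.2, 0.001]
force: [-0.5, 0.2, -3.9]
width: 0.147
gripper_force: 34.9
clock: 6.0
position: [0.465, 0.1822, 0.11]
ee_rot: [-2.242, -2.199, 0.003]
force: [0.7, 0.2, -4.7]
width: 0.148
gripper_force: 34.9
clock: 6.6
position: [0.4649, 0.1819, 0.1987]
ee_rot: [-2.243, -2.199, 0.003]
force: [0.9, -0.0, -5.7]
width: 0.151
gripper_force: 34.9
[[ 0.0195  0.9998 -0.0017]
 [ 0.9998 -0.0195 -0.001 ]
 [-0.0011 -0.0017 -1.    ]] [0.46494243 0.18187534 0.19873103] 0.15120390739744843 [ 0.90522024 -0.03117964 -5.67896284]
```

```bash
python3 -m pendant '{"slide":[[-0.07,0.01,0],[-0.14,0.017,0],[-0.15,0.017,0],[-0.15,0.017,0],[-0.15,0.017,0],[-0.15,0.017,0],[-0.15,0.017,0],[-0.15,0.017,0],[-0.15,0.017,0],[-0.15,0.017,0]],"dr":[[0,0,0],[0,0,0],[0,0,0],[0,0,0],[0,0,0],[0,0,0],[0,0,0],[0,0,0],[0,0,0],[0,0,0]],"claw":[0,0,0,0,0,0,0,0,0,0]}'
python3 -m pendant '{"slide":[[-0.15,0.017,0],[-0.1,0.017,0],[-0.05,0,0],[0,0,0],[0,0,0],[0,0,0],[0,0,0],[0,0,0]],"dr":[[0,0,0],[0,0,0],[0,0,0],[0,0,-0.65],[0,0,-0.65],[0,0,-0.66],[0,0,0],[0,0,0]],"claw":[0,0,0,0,0,0,0,0]}'
cat > to.py <<'E'
import sys
from h import *
o=arm.observe();T=R.from_rotvec(o['ee_rot']).as_matrix();p=np.array(eval(sys.argv[1]))/1000;yaw=np.radians(float(sys.argv[2]))
G=np.array([[np.sin(yaw)*-1,np.cos(yaw),0],[np.cos(yaw),np.sin(yaw),0],[0,0,-1]])
print("pos",o['position'].round(4),"slide",(T.T@(p-o['position'])/.3).round(4),"dr",(R.from_matrix(T.T@G).as_rotvec()/.12).round(3),o['width'],o['force'].round(1),'t',o['clock'])
E
python3 to.py 513.8,-343.1,175 12.36
```

```text
clock: 7.6
position: [0.5053, -0.2429, 0.1981]
ee_rot: [-2.241, -2.198, 0.002]
force: [0.8, -0.8, -4.5]
width: 0.155
gripper_force: 34.9
clock: 8.4
position: [0.5145, -0.3308, 0.1988]
ee_rot: [-1.97, -2.445, -0.0]
force: [-0.5, 0.3, -5.1]
width: 0.149
gripper_force: 34.9
pos [ 0.5145 -0.3308  0.1988] slide [-0.0397 -0.0108  0.0792] dr [-0.009 -0.012 -0.013] 0.14850779658292496 [-0.5  0.3 -5.1] t 8.4
```

```bash
python3 -m pendant '{"slide":[[-0.02,-0.006,0],[-0.02,-0.005,0],[0,0,0.04],[0,0,0.04],[0,0,0],[0,0,0]],"dr":[[0,0,-0.013],[0,0,0],[0,0,0],[0,0,0],[0,0,0],[0,0,0]],"claw":[0,0,0,0,0,0]}'
python3 to.py 513.8,-343.1,111 12.36
python3 - <<'E'
from h import *
im=arm.get_image("wrist");cv2.imwrite("pics/w3.png",im[:,:,::-1])
c=arm.calibration("wrist");import pickle;pickle.dump(c,open("w3.pkl","wb"))
W=np.zeros((600,800,3),np.uint8)
W[:400,:640]=im[:,:,::-1];cv2.imwrite("pics/c5.png",crop("pics/w3.png",240,100,160,120,5))
E
```

```text
clock: 9.0
position: [0.5138, -0.3434, 0.1749]
ee_rot: [-1.966, -2.448, -0.0]
force: [0.2, 0.1, -5.1]
width: 0.148
gripper_force: 34.9
pos [ 0.5138 -0.3434  0.1749] slide [0.0009 0.0003 0.2131] dr [-0.008 -0.011  0.016] 0.14822300447014675 [ 0.2  0.1 -5.1] t 9.0
```

View pics/c5.png

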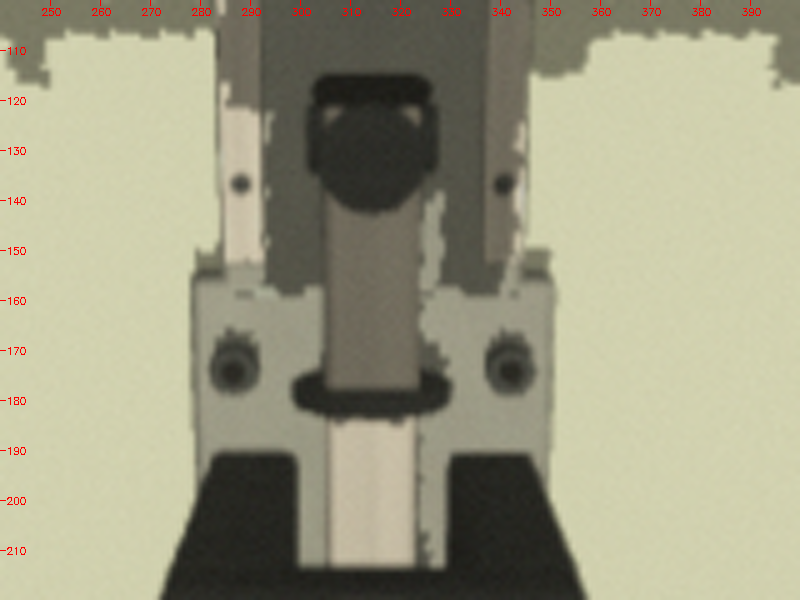

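The legs, with inner edges at px 299.5 and 329.5, are centred over the bar (306–323). I'll check the clearance to the collar (inner edge at row about 183) against the leg front (row about 190.5).

Run:
```python
from h import *
import pickle
from fitpress import s
c=pickle.load(open("w3.pkl","rb"))
q=px2w(c,np.array([(314.5,182.8),(290,190.5),(340,190.5),(299.5,205),(329.5,205),(305.8,200),(323,200)])-.5,[.096,.1013,.1013,.1013,.1013,.09,.09])[:,:2]*1000
a=s.x[2];E=np.array([[np.cos(a),-np.sin(a)],[np.sin(a),np.cos(a)]]);print(((q-s.x[:2])@E).round(1))
```

```text
[[-64.1  -0.2]
 [-59.  -19.9]
 [-59.   20.5]
 [-46.7 -12.4]
 [-46.7  12.1]
 [-47.6  -7.6]
 [-47.6   7.1]]
```

```bash
python3 -m pendant '{"slide":[[0.004,0,0.01],[0,0,0.03],[0,0,0.04],[0,0,0.04],[0,0,0.04],[0,0,0.03],[0,0,0.01],[0,0,0]],"dr":[[0,0,0],[0,0,0],[0,0,0],[0,0,0],[0,0,0],[0,0,0],[0,0,0],[0,0,0]],"claw":[0,0,0,0,0,0,0,0]}'
python3 to.py 513.6,-342.1,108.6 12.36
python3 -m pendant '{"slide":[[0,0,0.005],[0,0,0.005],[0,0,0],[0,0,0]],"dr":[[0,0,0],[0,0,0],[0,0,0],[0,0,0]],"claw":[0,0,0,0]}'
python3 to.py 513.6,-342.1,108.6 12.36
```

```text
clock: 9.85
position: [0.5137, -0.3426, 0.1151]
ee_rot: [-1.967, -2.449, 0.0]
force: [-0.3, 0.5, -4.8]
width: 0.154
gripper_force: 34.9
pos [ 0.5137 -0.3426  0.1151] slide [0.0018 0.     0.0216] dr [-0.006 -0.006  0.014] 0.15358091685694164 [-0.3  0.5 -4.8] t 9.85
clock: 10.25
position: [0.5141, -0.3429, 0.113]
ee_rot: [1.967, 2.449, -0.0]
force: [-0.7, 0.4, -5.5]
width: 0.151
gripper_force: 34.9
pos [ 0.5141 -0.3429  0.113 ] slide [ 0.0028 -0.0009  0.0146] dr [0.002 0.003 0.012] 0.1509619685901435 [-0.7  0.4 -5.5] t 10.25
```

```bash
for i in 1 2 3; do python3 -m pendant '{"slide":[[0,0,0.004],[0,0,0]],"dr":[[0,0,0],[0,0,0]],"claw":[0,0]}' | egrep 'position|^force'; done
python3 -m pendant '{"slide":[[0,0,0.003],[0,0,0]],"dr":[[0,0,0],[0,0,0]],"claw":[0,0]}'| egrep 'position|^force'
```

```text
position: [0.5139, -0.3428, 0.1115]
force: [-0.1, 0.1, -4.5]
position: [0.5138, -0.3428, 0.1102]
force: [0.0, 0.5, -4.5]
position: [0.5138, -0.3427, 0.1089]
force: [0.2, -0.0, -4.5]
position: [0.514, -0.3428, 0.1086]
force: [-1.5, -0.1, 0.5]
```

```bash
python3 -m pendant '{"slide":[[0,0,0],[0,0,0],[0,0,0],[0,0,0],[0,0,0],[0,0,-0.03],[0,0,-0.08],[0,0,-0.12],[0,0,-0.15],[0,0,-0.12]],"dr":[[0,0,0],[0,0,0],[0,0,0],[0,0,0],[0,0,0],[0,0,0],[0,0,0],[0,0,0],[0,0,0],[0,0,0]],"claw":[0.25,0.4,0.5,0.5,0.5,0.5,0.5,0.5,0.5,0.5]}'
python3 to.py 475,250,257 -28
```

```text
clock: 12.05
position: [0.5143, -0.3426, 0.2615]
ee_rot: [1.966, 2.448, 0.001]
force: [-0.2, -0.5, 0.0]
width: 0.499
gripper_force: 0.0
pos [ 0.5143 -0.3426  0.2615] slide [1.9571 0.2987 0.0132] dr [1.600e-02 4.000e-03 5.886e+00] 0.4991269411499166 [-0.2 -0.5  0. ] t 12.05
```

```bash
python3 to.py 435,245,257 -28; python3 -m pendant '{"slide":[[0.08,0.007,0],[0.15,0.013,0],[0.16,0.014,0],[0.16,0.014,0],[0.16,0.014,0],[0.16,0.014,0],[0.16,0.014,0],[0.16,0.014,0],[0.16,0.014,0],[0.16,0.014,0]],"dr":[[0,0,0],[0,0,0],[0,0,0],[0,0,0],[0,0,0],[0,0,0],[0,0,0],[0,0,0],[0,0,0],[0,0,0]],"claw":[0.6,0.6,0.6,0.6,0.6,0.6,0.6,0.6,0.6,0.6]}'
python3 to.py 435,245,257 -28
```

```text
pos [ 0.5143 -0.3426  0.2615] slide [1.9696 0.1649 0.013 ] dr [1.600e-02 4.000e-03 5.886e+00] 0.4991269411499166 [-0.2 -0.5  0. ] t 12.05
clock: 13.05
position: [0.4545, 0.11, 0.2592]
ee_rot: [1.967, 2.448, 0.001]
force: [1.2, 0.2, 0.1]
width: 0.6
gripper_force: 0.0
pos [0.4545 0.11   0.2592] slide [0.4536 0.0335 0.007 ] dr [1.300e-02 1.000e-03 5.881e+00] 0.5995198107362717 [1.2 0.2 0.1] t 13.05
```

```bash
python3 -m pendant '{"slide":[[0.15,0.011,0],[0.15,0.011,0],[0.1,0.007,0],[0.05,0.004,0],[0,0,0],[0,0,0],[0,0,0],[0,0,0],[0,0,0],[0,0,0]],"dr":[[0,0,0],[0,0,0],[0,0,0],[0,0,1],[0,0,1],[0,0,1],[0,0,1],[0,0,1],[0,0,0.88],[0,0,0]],"claw":[0.6,0.6,0.6,0.6,0.6,0.6,0.6,0.6,0.6,0.6]}'
python3 - <<'E'
from h import *
import pickle
o=arm.observe();c=arm.calibration("wrist");im=arm.get_image("wrist")
pickle.dump(c,open("w4.pkl","wb"));cv2.imwrite("pics/w4.png",im[:,:,::-1])
print(o['joints'].round(3))
p=w2px(c,[[.486,.353,.062],[.444,.275,.003]]);print(p)
u,v=p.mean(0).round().astype(int)
cv2.imwrite("pics/c6.png",crop("pics/w4.png",max(u-80,0),max(v-60,0),160,120,5))
t=arm.get_image("top");cv2.imwrite("pics/top1.png",t[:,:,::-1])
E
```

```text
clock: 14.05
position: [0.4355, 0.2422, 0.2589]
ee_rot: [2.693, 1.617, 0.001]
force: [0.5, -0.8, 0.0]
width: 0.595
gripper_force: 0.0
[-0.094  0.269 -0.642  1.788  0.177  1.142 -1.283]
[[306.71111268  65.50040224]
 [307.92373749 140.6879761 ]]
```

View pics/c6.png

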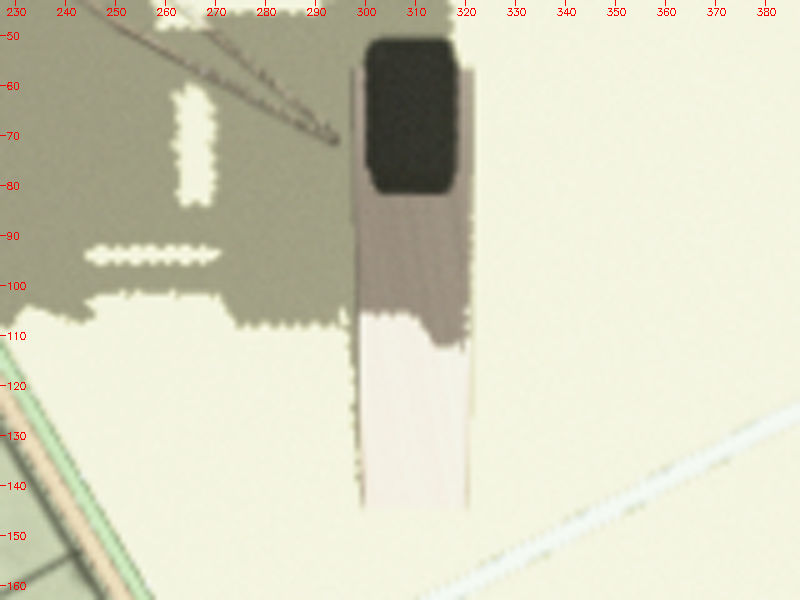

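The grip spans columns 300–318.6 with its top far edge at row 50.6. The thin-end corners are (299.2,144.4) and (320.6,144.4), and the rear corners are (298,56.6) and (321.6,56.6).

```bash
python3 - <<'E'
from h import *
import pickle
c=pickle.load(open("w4.pkl","rb"))
q=px2w(c,np.array([(299.2,144.4),(320.6,144.4),(298,56.6),(321.6,56.6),(300,50.6),(318.6,50.6)])-.5,[.003,.003,.023,.023,.062,.062])[:,:2]*1000
th,re,gr=q[:2].mean(0),q[2:4].mean(0),q[4:].mean(0)
print(q.round(1).tolist());print(th,re,gr,np.linalg.norm(th-re),np.linalg.norm(q[1]-q[0]),np.linalg.norm(q[5]-q[4]))
d=th-re;print("yaw",np.degrees(np.arctan2(d[1],d[0])));e=d/np.linalg.norm(d)
m=(th+re)/2;print("grip ctr from ends",m-40*e,"from grip far edge",gr+15*e)
g=(2*(m-40*e)+gr+15*e)/3;print(g)
E
python3 to.py 485,339,150 -28
```

```text
[[430.7, 277.1], [456.7, 263.2], [483.0, 373.0], [508.5, 359.4], [486.6, 370.7], [504.6, 361.1]]
[443.70570266 270.17769293] [495.72055661 366.16837581] [495.60245615 365.89102165] 109.1776361302102 29.552783662658157 20.43602034584636
yaw -118.45211175878744
grip ctr from ends [488.7700925  353.34165911] from grip far edge [488.45609508 352.70278737]
[488.6654267  353.12870186]
pos [0.4355 0.2422 0.2587] slide [ 0.3622 -0.0044  0.3624] dr [ 0.004 -0.003  0.032] 0.5988050608092292 [ 0.2 -0.  -0.3] t 14.15
```

```bash
python3 to.py 488.7,353.1,28 -28.45; python3 -m pendant '{"slide":[[0.13,0,0],[0.13,0,0],[0.1,0,0.1],[0.05,0,0.14],[0,0,0.15],[0,0,0.15],[0,0,0.1],[0,0,0.05],[0,0,0]],"dr":[[0,0,0],[0,0,0.06],[0,0,0],[0,0,0],[0,0,0],[0,0,0],[0,0,0],[0,0,0],[0,0,0]],"claw":[0.6,0.6,0.6,0.6,0.6,0.6,0.6,0.6,0.6]}'
python3 to.py 488.7,353.1,28 -28.45
```

```text
pos [0.4355 0.2422 0.2587] slide [ 0.4094 -0.0156  0.7691] dr [ 0.004 -0.003  0.098] 0.5988050608092292 [ 0.2 -0.  -0.3] t 14.15
clock: 15.05
position: [0.4928, 0.3497, 0.0496]
ee_rot: [2.697, 1.611, -0.005]
force: [0.3, -0.1, -0.3]
width: 0.605
gripper_force: 0.0
pos [0.4928 0.3497 0.0496] slide [ 0.0036 -0.0171  0.0721] dr [-0.012  0.023  0.02 ] 0.6047955914770884 [ 0.3 -0.1 -0.3] t 15.05
```

```bash
python3 -m pendant '{"slide":[[0.004,-0.017,0],[0,0,0.03],[0,0,0.025],[0,0,0.016],[0,0,0],[0,0,0],[0,0,0],[0,0,0],[0,0,0],[0,0,0]],"dr":[[0,0,0.02],[0,0,0],[0,0,0],[0,0,0],[0,0,0],[0,0,0],[0,0,0],[0,0,0],[0,0,0],[0,0,0]],"claw":[0.6,0.6,0.6,0.6,0.6,0,0,0,0,0]}' 50
python3 to.py 488.7,353.1,28 -28.45
```

```text
clock: 16.05
position: [0.4895, 0.3542, 0.03]
ee_rot: [-2.7, -1.606, -0.0]
force: [0.8, 0.0, -3.4]
width: 0.218
gripper_force: 31.3
pos [0.4895 0.3542 0.03  ] slide [-0.0045 -0.0005  0.0068] dr [-0.002 -0.002 -0.011] 0.21775312960631793 [ 0.8  0.  -3.4] t 16.05
```

```bash
python3 -m pendant '{"slide":[[0,0,-0.02],[0,0,-0.06],[0,0,-0.12],[0,0,-0.15],[0,0,-0.12],[0,0,-0.03],[0,0,0],[0,0,0],[0,0,0]],"dr":[[0,0,0],[0,0,0],[0,0,0],[0,0,-0.5],[0,0,-1],[0,0,-1],[0,0,-1],[0,0,-1],[0,0,-1]],"claw":[0,0,0,0,0,0,0,0,0]}'
python3 -m pendant '{"slide":[[0,0,0],[0,0,0]],"dr":[[0,0,-0.44],[0,0,0]],"claw":[0,0]}'
python3 to.py 478.4,-181.5,100 12.36
```

```text
clock: 16.95
position: [0.4895, 0.3536, 0.1802]
ee_rot: [2.028, 2.399, -0.001]
force: [0.2, -0.3, -2.1]
width: 0.212
gripper_force: 50.0
clock: 17.15
position: [0.4895, 0.3536, 0.1798]
ee_rot: [-1.97, -2.447, 0.001]
force: [-0.3, 0.0, -2.3]
width: 0.214
gripper_force: 50.0
pos [0.4895 0.3536 0.1798] slide [-1.7343 -0.4173  0.267 ] dr [-0.005  0.003 -0.002] 0.21396441567309785 [-0.3  0.  -2.3] t 17.15
```

```bash
python3 -m pendant '{"slide":[[-0.08,-0.02,0],[-0.14,-0.033,0],[-0.155,-0.037,0],[-0.155,-0.037,0],[-0.155,-0.037,0],[-0.155,-0.037,0],[-0.155,-0.037,0],[-0.155,-0.037,0],[-0.155,-0.037,0],[-0.155,-0.037,0]],"dr":[[0,0,0],[0,0,0],[0,0,0],[0,0,0],[0,0,0],[0,0,0],[0,0,0],[0,0,0],[0,0,0],[0,0,0]],"claw":[0,0,0,0,0,0,0,0,0,0]}'
python3 -m pendant '{"slide":[[-0.15,-0.037,0],[-0.08,-0.02,0],[0,0,0],[0,0,0]],"dr":[[0,0,0],[0,0,0],[0,0,0],[0,0,0]],"claw":[0,0,0,0]}'
python3 to.py 478.4,-181.5,50 12.36
```

```text
clock: 18.15
position: [0.4802, -0.0983, 0.1803]
ee_rot: [1.973, 2.444, -0.0]
force: [0.7, -0.2, -2.3]
width: 0.214
gripper_force: 50.0
clock: 18.55
position: [0.4784, -0.1674, 0.18]
ee_rot: [-1.974, -2.444, -0.0]
force: [-1.2, 1.1, -2.7]
width: 0.213
gripper_force: 50.0
pos [ 0.4784 -0.1674  0.18  ] slide [-0.046  -0.0099  0.4332] dr [-0.001 -0.003 -0.031] 0.21330731201084926 [-1.2  1.1 -2.7] t 18.55
```

```bash
python3 -m pendant '{"slide":[[-0.023,-0.005,0.03],[-0.023,-0.005,0.08],[0,0,0.1],[0,0,0.1],[0,0,0.06],[0,0,0.03],[0,0,0],[0,0,0]],"dr":[[0,0,-0.03],[0,0,0],[0,0,0],[0,0,0],[0,0,0],[0,0,0],[0,0,0],[0,0,0]],"claw":[0,0,0,0,0,0,0,0]}'
python3 to.py 478.4,-181.5,42 12.36
```

```text
clock: 19.35
position: [0.4794, -0.181, 0.0605]
ee_rot: [1.964, 2.451, 0.001]
force: [0.3, -0.6, -2.6]
width: 0.215
gripper_force: 50.0
pos [ 0.4794 -0.181   0.0605] slide [-0.001  -0.0036  0.0618] dr [0.007 0.002 0.03 ] 0.21535938307907154 [ 0.3 -0.6 -2.6] t 19.35
```

```bash
python3 -m pendant '{"slide":[[0,-0.003,0.02],[0,0,0.02],[0,0,0.01],[0,0,0]],"dr":[[0,0,0.02],[0,0,0],[0,0,0],[0,0,0]],"claw":[0,0,0,0]}'| egrep 'position|^force'
for i in 1 2 3 4; do python3 -m pendant '{"slide":[[0,0,0.004],[0,0,0]],"dr":[[0,0,0],[0,0,0]],"claw":[0,0]}' | egrep 'position|^force'; done
python3 to.py 478.4,-181.5,42 12.36
```

```text
position: [0.4775, -0.1816, 0.0445]
force: [0.2, -0.8, -2.4]
position: [0.4779, -0.1816, 0.0437]
force: [-0.3, 0.0, -3.0]
position: [0.4779, -0.1816, 0.0425]
force: [-0.6, 0.5, -3.3]
position: [0.478, -0.1817, 0.0419]
force: [-2.1, -0.1, 6.0]
position: [0.478, -0.1817, 0.0418]
force: [-7.1, 0.6, 23.8]
pos [ 0.478  -0.1817  0.0418] slide [ 0.0004  0.0013 -0.0006] dr [-0.     0.015  0.003] 0.21252082618365156 [-7.1  0.6 23.8] t 20.55
```

```bash
python3 -m pendant '{"slide":[[0,0,-0.004],[-0.03,0,0],[-0.03,0,0],[-0.02,0,0],[0,0,0]],"dr":[[0,0,0],[0,0,0],[0,0,0],[0,0,0],[0,0,0]],"claw":[0,0,0,0,0]}'| egrep 'position|^force|width'
cat > st.py <<'E'
from h import *
from fitpress import s
import sys
o=arm.observe();a=s.x[2];E=np.array([[np.cos(a),-np.sin(a)],[np.sin(a),np.cos(a)]])
p=(o['position'][:2]*1000-s.x[:2])@E
F=o['force'][:2]@E
T=R.from_rotvec(o['ee_rot']).as_matrix()
print("press TCP",p.round(1),"tip x",round(p[0]+96.4,1),"z",o['position'][2].round(4),"F",F.round(1),o['force'][2].round(1),"tilt",T[2].round(4),"toolyaw",np.degrees(np.arctan2(T[1,1],T[0,1])).round(2),'t',o['clock'])
if len(sys.argv)>1: cv2.imwrite(f"pics/{sys.argv[1]}.png",arm.get_image("wrist")[:,:,::-1]);cv2.imwrite(f"pics/{sys.argv[1]}s.png",arm.get_image("scene")[:,:,::-1])
E
python3 st.py p0
```

```text
position: [0.4842, -0.2052, 0.0419]
force: [-0.9, 2.5, 7.4]
width: 0.215
press TCP [-190.     0.6] tip x -93.6 z 0.0419 F [-2.7 -0.3] 7.4 tilt [ 1.0e-04  1.9e-03 -1.0e+00] toolyaw 12.38 t 21.05
```

```bash
for i in 1 2 3 4 5 6 7; do python3 -m pendant '{"slide":[[-0.007,0,0],[0,0,0]],"dr":[[0,0,0],[0,0,0]],"claw":[0,0]}' >/dev/null; python3 st.py; done
```

```text
press TCP [-188.9    0.7] tip x -92.5 z 0.0419 F [-5.1  0.3] 7.8 tilt [ 9.0e-04  1.8e-03 -1.0e+00] toolyaw 12.43 t 21.35
press TCP [-187.     0.7] tip x -90.6 z 0.0419 F [-5.5 -0.7] 8.6 tilt [ 0.001   0.0017 -1.    ] toolyaw 12.44 t 21.55
press TCP [-184.9    0.7] tip x -88.5 z 0.0419 F [-7.1 -0.5] 7.6 tilt [ 0.0011  0.0018 -1.    ] toolyaw 12.45 t 21.75
press TCP [-182.8    0.8] tip x -86.4 z 0.0419 F [-5.7  0.4] 7.3 tilt [ 0.0011  0.0018 -1.    ] toolyaw 12.45 t 21.95
press TCP [-181.8    0.8] tip x -85.4 z 0.0419 F [-9.9  0.8] 9.1 tilt [ 0.0022  0.0016 -1.    ] toolyaw 12.49 t 22.15
press TCP [-181.6    0.8] tip x -85.2 z 0.0419 F [-15.9  -1.6] 13.0 tilt [ 0.0042  0.0011 -1.    ] toolyaw 12.57 t 22.35
press TCP [-181.5    0.8] tip x -85.1 z 0.0419 F [-23.4  -2.2] 16.9 tilt [ 6.3e-03  6.0e-04 -1.0e+00] toolyaw 12.65 t 22.55
```

```bash
python3 -m pendant '{"slide":[[0,0,-0.003],[0,0,0]],"dr":[[0,0,0],[0,0,0]],"claw":[0,0]}' >/dev/null; python3 st.py; for i in 1 2 ; do python3 -m pendant '{"slide":[[-0.004,0,0],[0,0,0]],"dr":[[0,0,0],[0,0,0]],"claw":[0,0]}' >/dev/null; python3 st.py; done
```

```text
press TCP [-181.2    0.5] tip x -84.8 z 0.0422 F [-20.4  -0. ] 7.6 tilt [ 6.3e-03  5.0e-04 -1.0e+00] toolyaw 12.65 t 22.75
press TCP [-181.     0.6] tip x -84.6 z 0.0422 F [-22.8  -0.3] 10.9 tilt [ 7.5e-03  1.0e-04 -1.0e+00] toolyaw 12.68 t 22.95
press TCP [-180.     0.7] tip x -83.6 z 0.0422 F [-24.4  -0.8] 10.7 tilt [ 7.6e-03  3.0e-04 -1.0e+00] toolyaw 12.7 t 23.15
```

```bash
python3 -m pendant '{"slide":[[-0.003,0,-0.002],[0,0,0]],"dr":[[0,0,0],[0,0,0]],"claw":[0,0]}' >/dev/null; python3 st.py; for i in 1 2 3 4 5; do python3 -m pendant '{"slide":[[-0.006,0,0],[0,0,0]],"dr":[[0,0,0],[0,0,0]],"claw":[0,0]}' >/dev/null; python3 st.py; done
```

```text
press TCP [-178.     0.4] tip x -81.6 z 0.0424 F [-19.9   1.9] 4.9 tilt [ 6.8e-03  1.0e-04 -1.0e+00] toolyaw 12.66 t 23.35
press TCP [-176.2    0.3] tip x -79.8 z 0.0424 F [-19.8   0.5] 5.4 tilt [ 7.e-03 -1.e-04 -1.e+00] toolyaw 12.65 t 23.55
press TCP [-174.4    0.3] tip x -78.0 z 0.0424 F [-18.7   0.2] 5.1 tilt [ 6.9e-03 -1.0e-04 -1.0e+00] toolyaw 12.64 t 23.75
press TCP [-172.5    0.3] tip x -76.1 z 0.0424 F [-19.2   0.2] 3.9 tilt [ 6.9e-03 -2.0e-04 -1.0e+00] toolyaw 12.64 t 23.95
press TCP [-170.7    0.2] tip x -74.3 z 0.0424 F [-19.1   0.4] 4.4 tilt [ 6.9e-03 -2.0e-04 -1.0e+00] toolyaw 12.64 t 24.15
press TCP [-168.9    0.2] tip x -72.5 z 0.0424 F [-18.3  -0.2] 3.8 tilt [ 6.8e-03 -2.0e-04 -1.0e+00] toolyaw 12.64 t 24.35
```

```bash
for i in 1 2 3 4 5; do python3 -m pendant '{"slide":[[-0.006,0,0],[0,0,0]],"dr":[[0,0,0],[0,0,0]],"claw":[0,0]}' >/dev/null; done; python3 st.py p1
python3 - <<'E'
from h import *
# numeric comparison: rough flow of lever in scene camera between p0 and p1
a=cv2.imread("pics/p0s.png",0);b=cv2.imread("pics/p1s.png",0)
from fitpress import s
c=arm.calibration("scene");an=s.x[2];ex=np.array([np.cos(an),np.sin(an)])
for x in(-100,-66,-45,-24,15,60,110):
    z=.1 if x!=-45 else .12
    P=np.r_[s.x[:2]+ex*x,z*1000]/1000; P2=P+[0,0,.0066*(115-x)/220]
    u,v=w2px(c,[P,P2]);i,j=u.round().astype(int)
    t=a[j-6:j+7,i-6:i+7].astype(np.float32);w=b[j-6:j+7,i-6:i+7].astype(np.float32)
    print(x,u.round(1),"expected for 3mm",(v-u).round(2),"measured",np.round(cv2.phaseCorrelate(t,w),2))
E
```

```text
press TCP [-1.596e+02  1.000e-01] tip x -63.2 z 0.0423 F [-18.1   0.2] 2.7 tilt [ 6.6e-03 -5.0e-04 -1.0e+00] toolyaw 12.62 t 25.35Traceback (most recent call last):
  File "<stdin>", line 11, in <module>
    return _wrapfunc(a, 'round', decimals=decimals, out=out)
    return _wrapit(obj, method, *args, **kwds)
    conv = _array_converter(obj)
ValueError: setting an array element with a sequence. The requested array has an inhomogeneous shape after 1 dimensions. The detected shape was (2,) + inhomogeneous part.
```

Run:
```python
from h import *
from fitpress import s
a=cv2.imread("pics/p0s.png",0);b=cv2.imread("pics/p1s.png",0)
c=arm.calibration("scene");an=s.x[2];ex=np.array([np.cos(an),np.sin(an)])
for x in(-45,-24,15,60,110):
    z=.1 if x!=-45 else .12
    P=np.r_[s.x[:2]+ex*x,z*1000]/1000; P2=P+[0,0,.0066*(115-x)/220]
    u,v=w2px(c,[P,P2]);i,j=int(u[0].round()),int(u[1].round())
    t=a[j-7:j+8,i-7:i+8].astype(np.float32);w=b[j-7:j+8,i-7:i+8].astype(np.float32)
    print(x,i,j,"exp 3mm",(v-u).round(2),"meas",np.round(cv2.phaseCorrelate(t,w,cv2.createHanningWindow((15,15),cv2.CV_32F))[0],2))
W=np.zeros((600,800,3),np.uint8)
for k,n in enumerate(("p0","p1")):
    W[:360,k*400:k*400+390]=crop(f"pics/{n}.png",250,120,130,120,3)
    W[365:600,k*400:k*400+390]=crop(f"pics/{n}s.png",360,115,65,47,6)[:235,:390]
cv2.imwrite("pics/c7.png",W)
# slip check in the wrist image: wedge/rear area vs gripper
p=cv2.imread("pics/p0.png",0).astype(int);q=cv2.imread("pics/p1.png",0).astype(int)
ys=range(150,240,6);print([(y,int(np.abs(p[y,300:330]-q[y,300:330]).mean())) for y in ys])
print(w2px(arm.calibration("wrist"),[np.r_[(s.x[:2]+ex*x)/1000,z] for x,z in((-215,.035),(-169,.074),(-213,.012))]))
```

```text
-45 387 137 exp 3mm [ 0.12 -0.91] meas [0.4  1.86]
-24 388 138 exp 3mm [ 0.1  -0.78] meas [0.15 2.18]
15 390 133 exp 3mm [ 0.08 -0.56] meas [1.29 5.57]
60 393 127 exp 3mm [ 0.04 -0.31] meas [1.05 0.43]
110 396 121 exp 3mm [ 0.   -0.03] meas [1.4  0.61]
[(150, 1), (156, 1), (162, 1), (168, 1), (174, 1), (180, 2), (186, 1), (192, 1), (198, 1), (204, 1), (210, 1), (216, 3), (222, 2), (228, 2), (234, 2)]
[[314.87332882 142.74005965]
 [314.61681773 250.54953748]
 [314.81059268 142.36962971]]
```

View pics/c7.png

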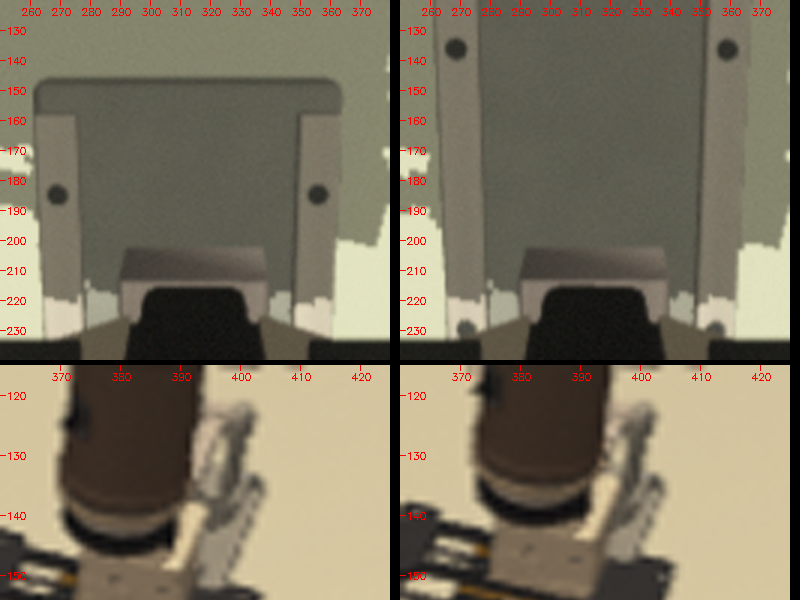

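Both views show the wedge's rear face at rows 202–213 in the gripper. It has not moved between them, so the wedge has not slipped and travels with the TCP. In the earlier view the plate end is at row 148, which gives the wedge's absolute position.

Run:
```python
from h import *
from fitpress import s
c=arm.calibration("wrist");an=s.x[2];E=np.array([[np.cos(an),-np.sin(an)],[np.sin(an),np.cos(an)]])
q=px2w(c,np.array([(315,148),(315,202),(315,213)])-.5,[.012,.012,.035])[:,:2]*1000
p=(q-s.x[:2])@E;print(p.round(1));d=p[1,0]-p[0,0];d2=p[2,0]-p[0,0]
print("p0 rear x",-240+d,-240+d2,"-> tip at p0",-130+d,-130+d2,"tip now",-130+d+30.4,-130+d2+30.4)
```

```text
[[-2.098e+02 -2.000e-01]
 [-1.742e+02 -1.000e-01]
 [-1.744e+02 -1.000e-01]]
p0 rear x -204.42836958398075 -204.61021986010638 -> tip at p0 -94.42836958398075 -94.61021986010638 tip now -64.02836958398075 -64.21021986010638
```

```bash
python3 -m pendant '{"slide":[[-0.006,0,0],[0,0,0],[-0.005,0,0],[0,0,0],[-0.003,0,0],[0,0,0],[0,0,0]],"dr":[[0,0,0],[0,0,0],[0,0,0],[0,0,0],[0,0,0],[0,0,0],[0,0,0]],"claw":[0,0,0,0,0,0,0]}' >/dev/null; python3 st.py
python3 -m pendant '{"slide":[[0,0,0],[0,0,0],[0,0,0],[0,0,0]],"dr":[[0,0,0],[0,0,0],[0,0,0],[0,0,0]],"claw":[0,0,0,0]}' ; python3 st.py
```

```text
press TCP [-155.4    0. ] tip x -59.0 z 0.0422 F [-18.1  -0.8] 2.9 tilt [ 6.5e-03 -6.0e-04 -1.0e+00] toolyaw 12.62 t 26.15
clock: 26.55
position: [0.4911, -0.2391, 0.0422]
ee_rot: [-1.96, -2.448, -0.006]
force: [-3.7, 17.8, 2.3]
width: 0.214
gripper_force: 50.0
press TCP [-155.4    0. ] tip x -59.0 z 0.0422 F [-18.1   0.2] 2.3 tilt [ 6.5e-03 -6.0e-04 -1.0e+00] toolyaw 12.62 t 26.55
```

```bash
python3 -c "
from cell import arm
print(arm.sign_off())"
```

```text
the job is handed in; nothing more can be done
None
```

I handed the job in at about 26.6 s: the larger saddle weight is on the lever between its collars, and the gripped wedge is under the toe, holding the foot about 3 mm clear by wedge travel. I didn't check the lift or the seated weight in a picture after the final push, because the arm hides the lever there.

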